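Push a block home into a corner fence

ROBOT

A 7-joint arm with a two-finger parallel gripper is mounted at the origin on the work surface; the furniture and walls round the work are solid. World frame = base frame: x ahead of the robot, y to its left, z up, the work surface at z = 0. Lengths are in m, angles in rad, forces in N, time in s.
With the tool pointing down it reaches from about 0.4 to 0.85 m from the base axis. Payload 10.4 kg.
Tool frame: the origin (TCP) lies midway between the tips of the shut fingers; the grasp point (between the pads) lies 19 mm behind it (arm.tcp_to_grasp is the z of the grasp point in the tool frame, in m); z points along the fingers, y is the line along which they close (so a half turn about z gives the same grasp; the last joint's range is limited). The gripper opens to 85 mm and grips with 20 to 120 N. Pads are 22 mm wide; open, the fingers measure 114 mm over their backs; the gripper's body (76 mm by 85 mm) begins 54 mm behind the grasp point. The pads swing forward as they close: fully open they stand 13 mm farther back than shut.
Start: joints at [-1.132, 0.332, -0.065, 1.46, 0.022, 1.35, -0.088], TCP at [0.278, 0.56, 0.231] pointing down, gripper open.
Joint ranges: [-2.6, 2.6], [-0.5, 2.12], [-1.47, 1.34], [0.16, 2.42], [-1.27, 4.41], [0.06, 2.06], [-2.6, 2.6]. Speed limits (rad/s): [2.22, 2.22, 2.79, 2.79, 3.14, 3.14, 3.14].

INTERFACE

Orientations are given as [roll, pitch, yaw] about the fixed x, y, z axes, in that order (R = Rz(yaw) Ry(pitch) Rx(roll)).
In Python, from workcell import telemetry, viewer, workorder, finder, arm gives the robot as it stands.
- The arm moves only by the tool step_arm, never from a script. Its arguments are lists of equal length, an entry for each row: "translation": the shift along the world's x, y, z in m, a list of three; "rot": the turn, a rotation vector about the world's x, y, z in rad, a list of three; "hand": the gripper's target within -1 to 1 (fully open at 1, half-way at 0, shut at -1). A call has 1 to 12 rows; each row is the pose to reach, as a shift and turn from the pose commanded when the call began; what a row does not reach only later rows make up. A row lasts 1/8 s, in which the tool goes at most 62.5 mm and 10.7 degrees, less where a joint would pass 70% of its speed; a pose out of reach is approached as far as the arm can. A call with a gripper value outside its range is refused whole. The fingers move at their own pace and stop on an object; "newtons" is the grip in N (left out, the last holds). Time passes only in rows, so rows that repeat a pose let the fingers close. It gives the time, the measured TCP pose, the force, the opening and the grip force at its end, in the units of the state.
- telemetry.get_obs(): the state, without advancing time (a new reading comes with each control period).
- viewer.camera(name): name is "scene" or "top"; returns the picture (400x640x3 uint8, blue, green, red); there is no depth.
- viewer.camera_info(name): a dict with "mtx" (3x3 intrinsics, pixels), "k1" (the pictures are not rectified: a ray, as slopes to the right and down, at radius r is drawn at 1 + k1 r^2 times it, then the intrinsics apply), "camera_from_world" (4x4, takes a point from world to camera coordinates). Camera axes: x right, y down, z forward; pixel columns grow to the right and rows downward; lengths in m; the calibration is good to about 2 mm. A picture is of the moment at which its call begins. camera_info takes no time and is no camera call.
- workorder.job_done(): hands the job in; it is judged then, once.
Trained networks look in the newest picture that a camera, given by its name, has taken for a name from the list of things; names that differ only in an ending like _2 or _b are one class to them, and where a whole thing is asked for, a point or a joint stands for the part that bears it (a point fixed in the world has none). Each returns a list of dicts, best first, with "conf" (0 to 1); they miss things now and then, are a little off and sometimes report something else, mostly with a low value. They report only what shows in the picture. A call takes as long as a camera call.
- finder.boxes_of(camera, label): "point" ([x, y, z] in m, in world coordinates, good to about 4 mm: the middle of the surface that is visible of it).
The state is a dict: "time_s": time; "q": joint angles; "joint_velocities": joint speeds; "joint_efforts": joint torques, N m; "tcp_pos": TCP position; "ee_rot": TCP orientation; "ft_force": force on the tool from outside, world axes, zero at the start; "wrist_torque": the same for the moment, N m; "gripper_width": finger opening in m; "grip_force": force on a finger pad.
Only numpy, scipy, OpenCV 4.12 (cv2) and the standard library are available. Lean on these libraries where they do the work, as an engineer would, in place of code of your own. Each camera call takes 0.05 s, during which the arm holds its last target. There are 200 camera calls.

TASK

Push the brown sanding block along the bench into the inner corner of the aluminium fence, so that one long side lies flat against the long rail and one end butts against the short stop, with no gap. Only push it, with the outside of the fingers: do not take it between the fingers, lift it or tip it. Leave the other things where they are, and finish with the hand clear.

Things in the scene. Friction and masses are not known exactly. Their poses are not given: they have to be found in the camera images.
- corner_fence: fixed aluminium corner fence: an L of two bars 30 mm high, 20 mm thick, with bolt heads on top (7 mm). Origin: the inner corner, on the bench; z up. Long rail: inner face x = 0, from the corner to y = -140 mm, so it runs to the right, on the far side from the robot. Short stop: inner face y = 0, from the corner to x = -75 mm, at the left. The block belongs in the quadrant x < 0, y < 0.
- sand_block: brown wooden sanding block, a plain cuboid 39 mm (its x) x 72 mm (its y) x 27 mm (z), about 50 g; loose, slides easily. Origin: centre of its underside; z up. In place, its centre lies 19.5 mm from the long rail's face and 36 mm from the short stop's face, its y along the long rail (either way round).
- block_d: small pale maple block, 62 x 30 x 22 mm, behind the fence; loose bystander, leave it alone. Origin: centre of its underside
- glue_bottle: standing white glue bottle with a pointed orange cap, 49 mm across, 156 mm tall; loose bystander, leave it alone. Origin: centre of its underside
- block_c: long pale maple strip, 155 x 24 x 18 mm, behind the long rail; loose bystander, leave it alone. Origin: centre of its underside
- varnish_jar: standing brown varnish jar with a black lid, 56 mm across, 82 mm tall; loose bystander, leave it alone. Origin: centre of its underside

How it is judged:
By the outcome, as a careful person would: the job done as asked, in the order asked, and still so for the second after the job is handed in, with the robot touching nothing.
It also fails if it takes over 51 s, if anything falls off the work surface, if the arm or the gripper's body presses on something with over 40 N, if the wrist force passes 120 N, or if a joint passes its speed limit or range.

## Working session

There is one attempt and no reset: what is moved stays moved. The work goes in short steps, Python scripts to look and compute and a tool call to move; the robot and the scene stay as the last step left them, time stands still between calls to the robot, and variables do not carry over. Pictures are saved under pics/ and viewed, at most 10 in all, crops included, and the job is handed in when it is done.

Besides the shell and the picture viewer there is one more tool, called after "Request:" as a command line: name --argument value ..., lists and objects as JSON in quotes. step_arm: Moves the arm, as the interface text tells. Its arguments: {"type":"object","properties":{"translation":{"type":"array"},"rot":{"type":"array"},"hand":{"type":"array"},"newtons":{"type":"number"}},"required":["translation","rot","hand"]}

```bash
ls; mkdir -p pics; python3 - <<'E'
from workcell import telemetry, viewer, finder
import cv2, numpy as np
o=telemetry.get_obs(); print(o['time_s'],o['tcp_pos'],o['ee_rot'],o['gripper_width'])
for c in ("scene","top"):
    cv2.imwrite(f"pics/{c}1.png",viewer.camera(c))
    i=viewer.camera_info(c); print(c,i)
    for l in ("sand_block","corner_fence"):
        print(l,[(np.round(d['point'],4),round(d['conf'],2)) for d in finder.boxes_of(c,l)[:2]])
E
```

```text
pics
0.0 [0.27833646 0.55919724 0.23051928] [-3.14019789e+00  3.79051100e-05  2.67976575e+00] 0.08549306302982738
scene {'mtx': array([[371.98585232,   0.        , 309.89280313],
       [  0.        , 371.98585232, 189.8686637 ],
       [  0.        ,   0.        ,   1.        ]]), 'k1': -0.017863111830554283, 'camera_from_world': array([[ 0.8170439 , -0.57636735, -0.01549013, -0.29074824],
       [-0.3695535 , -0.5028699 , -0.78137832,  0.33037382],
       [ 0.44257143,  0.64414482, -0.62386535,  0.49688233],
       [ 0.        ,  0.        ,  0.        ,  1.        ]])}
sand_block [(array([0.3325, 0.3097, 0.0306]), 0.75), (array([0.3936, 0.3586, 0.0288]), 0.69)]
corner_fence [(array([0.3953, 0.3591, 0.0311]), 0.76)]
top {'mtx': array([[492.76703768,   0.        , 319.18036346],
       [  0.        , 492.76703768, 196.25156626],
       [  0.        ,   0.        ,   1.        ]]), 'k1': -0.06406069844257496, 'camera_from_world': array([[-0.02352091, -0.99965422,  0.01175657,  0.23396225],
       [-0.98785704,  0.02143361, -0.15388004,  0.4987672 ],
       [ 0.15357484, -0.01523321, -0.98801959,  0.97434261],
       [ 0.        ,  0.        ,  0.        ,  1.        ]])}
sand_block [(array([0.3396, 0.3213, 0.0249]), 0.93), (array([0.4036, 0.3505, 0.0326]), 0.5)]
corner_fence [(array([0.4027, 0.3492, 0.0357]), 0.65)]
```

View pics/scene1.png

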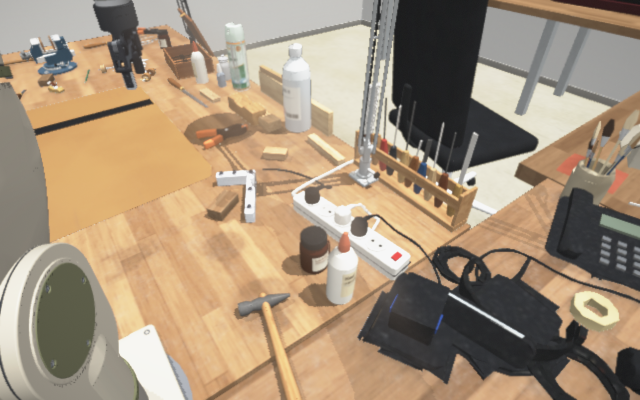

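View pics/top1.png

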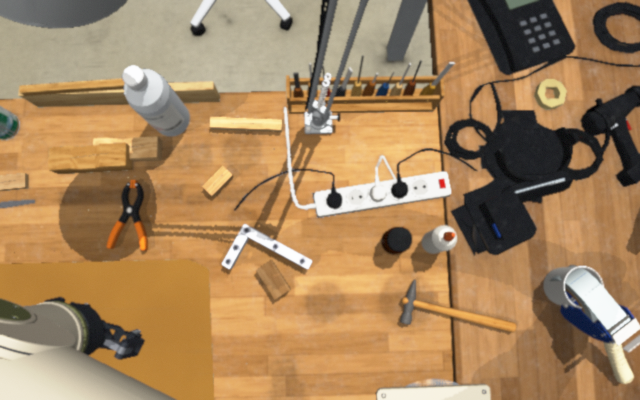

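The scene view shows the fence with the block inside it at about (223,206). In the top view the fence corner is near (246,232), the rail end near (310,264), the stop end near (226,267) and the block near (272,281). The area is free of other objects. Next I'll enlarge both views.

```bash
python3 - <<'E'
import cv2, numpy as np
a=cv2.imread("pics/top1.png")[215:310,210:325]; b=cv2.imread("pics/scene1.png")[160:230,195:270]
f=lambda i,s:cv2.resize(i,None,fx=s,fy=s,interpolation=cv2.INTER_CUBIC)
cv2.imwrite("pics/topc.png",f(a,6)); cv2.imwrite("pics/scenec.png",f(b,8))
E
```

```text
(no output)
```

View pics/topc.png

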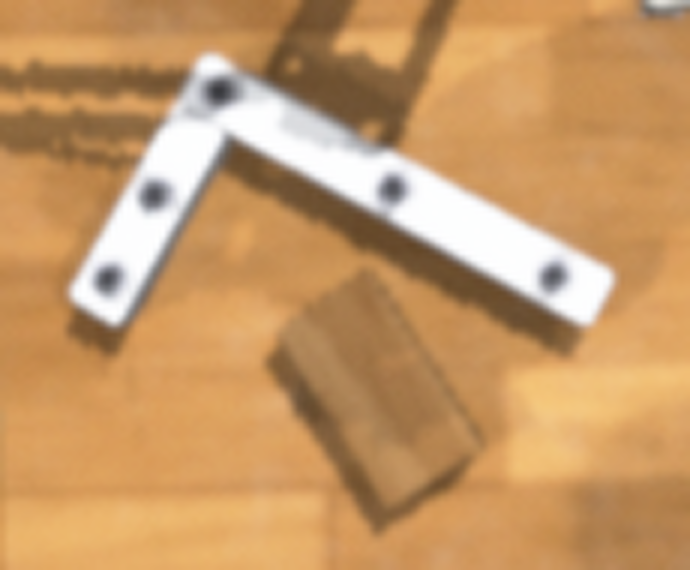

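View pics/scenec.png

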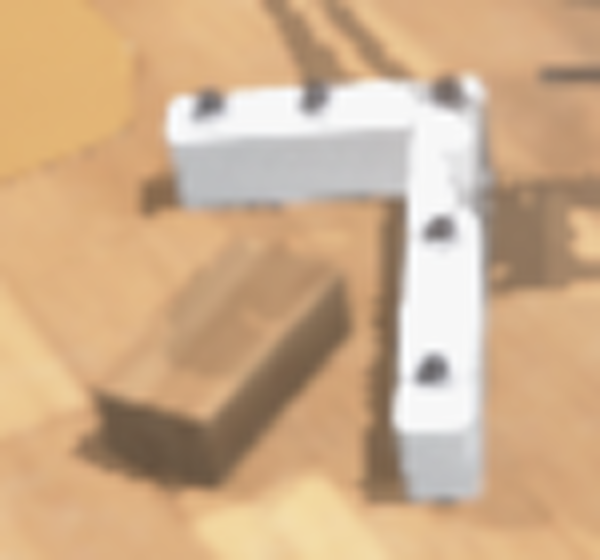

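The top crop gives these corners in crop pixels. Fence inner edge: (227,137), (590,327), (122,328). Block top: A(368,270), B(480,443), C(383,515), D(278,345). In the scene crop the same points are, for the fence, (413,128), (398,428), (172,143), and for the block, A(345,290), B(212,420), C(100,395), D(245,240). I'll triangulate these and fit the poses.

```bash
cat > h.py <<'E'
from workcell import viewer
import cv2, numpy as np
def und(c,p):
    i=viewer.camera_info(c)
    return cv2.undistortPoints(np.array(p,float).reshape(-1,1,2),i["mtx"],np.array([i["k1"],0,0,0,0.]))[:,0],i["camera_from_world"]
def tri(pt,ps):
    a,P=und("top",pt); b,Q=und("scene",ps)
    X=cv2.triangulatePoints(P[:3],Q[:3],a.T,b.T); return (X[:3]/X[3]).T
def plane(c,p,z):
    a,P=und(c,p); R=P[:3,:3]; C=-R.T@P[:3,3]
    d=np.c_[a,np.ones(len(a))]@R
    return C+d*((z-C[2])/d[:,2:])
E
python3 - <<'E'
from h import *
T=np.array([(227,137),(590,327),(122,328),(368,270),(480,443),(383,515),(278,345)])/6+[210,215]-5/12
S=np.array([(413,128),(398,428),(172,143),(345,290),(212,420),(100,395),(245,240)])/8+[195,160]-7/16
print(np.round(tri(T,S)*1e3,1))
for c,p in(("top",T),("scene",S)):
    F=plane(c,p[:3],.030); B=plane(c,p[3:],.027)
    print(c,np.round(F*1e3,1).tolist(),np.round(B*1e3,1).tolist())
    print("rail len",np.linalg.norm(F[1]-F[0]),"stop",np.linalg.norm(F[2]-F[0]))
    a=F[1]-F[0]; b=F[2]-F[0]
    ty=np.arctan2(-a[0+1],-a[0]); print("dir of fence +y deg",np.degrees(ty), "of -x",np.degrees(np.arctan2(b[1],b[0])))
    l=(B[0]-B[1]+B[3]-B[2])/2; w=(B[3]-B[0]+B[2]-B[1])/2
    print("block c",B.mean(0)*1e3,"l",np.linalg.norm(l),np.degrees(np.arctan2(l[1],l[0])),"w",np.linalg.norm(w),np.degrees(np.arctan2(w[1],w[0])))
E
```

```text
[[425.3 370.6  27.4]
 [357.8 248.3  29.9]
 [361.7 406.2  28.4]
 [378.6 324.2  17.3]
 [320.1 286.2  25.2]
 [298.6 318.9  21.8]
 [357.5 352.8  26.6]]
top [[423.2, 371.0, 30.0], [356.4, 248.8, 30.0], [359.5, 406.6, 30.0]] [[377.3, 323.7, 27.0], [318.6, 286.6, 27.0], [295.4, 319.5, 27.0], [352.8, 354.4, 27.0]]
rail len 0.13922528014296223 stop 0.073017056594361
dir of fence +y deg 61.34130178490168 of -x 150.75676900457606
block c [336.01946513 321.0543212   27.        ] l 0.06825257687810361 31.78278999293028 w 0.03973718094424145 126.87865341011485
scene [[425.7, 366.6, 30.0], [359.1, 247.6, 30.0], [363.1, 403.3, 30.0]] [[375.3, 312.3, 27.0], [320.9, 283.6, 27.0], [300.3, 311.3, 27.0], [362.0, 350.4, 27.0]]
rail len 0.13633966612285958 stop 0.07252449975299079
dir of fence +y deg 60.759102198696574 of -x 149.61061296092373
block c [339.63108974 314.39539095  27.        ] l 0.06718498546805177 30.344132150020222 w 0.037003102162028116 117.24264943773618
```

The poses agree with the given sizes. The fence inner corner is at about (424,370) mm, with fence +y at 61.1°. The block centre is at about (337,320) mm, or (-52,-86) in the fence frame, and its long axis lags the rail by about 28°. The tool's y axis is already within 2.4° of the rail. I'll shut the fingers and come down on the block's free long side.

Request:
step_arm --translation '[[0,-0.04,-0.01],[0,-0.08,-0.03],[0,-0.12,-0.05],[0,-0.16,-0.07],[0,-0.2,-0.09],[-0.001,-0.206,-0.12],[-0.001,-0.206,-0.15],[-0.001,-0.206,-0.18],[-0.001,-0.206,-0.205],[-0.001,-0.206,-0.219],[-0.001,-0.206,-0.22],[-0.001,-0.206,-0.22]]' --rot '[[0,0,-0.02],[0,0,-0.042],[0,0,-0.042],[0,0,-0.042],[0,0,-0.042],[0,0,-0.042],[0,0,-0.042],[0,0,-0.042],[0,0,-0.042],[0,0,-0.042],[0,0,-0.042],[0,0,-0.042]]' --hand '[-1,-1,-1,-1,-1,-1,-1,-1,-1,-1,-1,-1]'

```text
time_s: 1.8
tcp_pos: [0.2778, 0.3541, 0.0121]
ee_rot: [3.14, 0.0, 2.638]
ft_force: [-0.2, -0.2, 0.1]
gripper_width: 0.0001
grip_force: 0.0
```

```bash
python3 - <<'E'
from workcell import viewer, telemetry
import cv2, numpy as np
print(telemetry.get_obs()['ft_force'])
a=viewer.camera("top")[205:335,200:330]; b=viewer.camera("scene")[130:260,165:295]
cv2.imwrite("pics/m1.png",cv2.resize(np.hstack([a,b]),None,fx=3,fy=3,interpolation=cv2.INTER_CUBIC))
E
```

```text
[-0.20477066 -0.15880025  0.07194047]
```

View pics/m1.png

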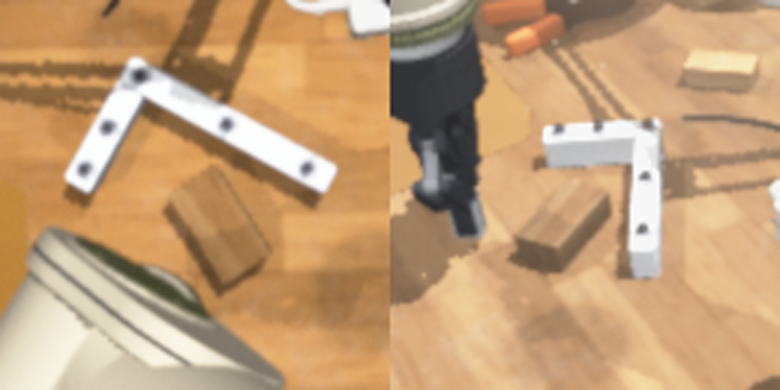

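The shut fingertips stand just left of the block's free long side (scene half, near (470,235)), clear of both block and fence. Now I'll push 60 mm towards the rail, square to it.

Request:
step_arm --translation '[[0.0044,-0.0024,0],[0.0088,-0.0048,0],[0.0131,-0.0072,0],[0.0175,-0.0097,0],[0.0219,-0.0121,0],[0.0263,-0.0145,0],[0.0306,-0.0169,0],[0.035,-0.0193,0],[0.0394,-0.0217,0],[0.0438,-0.0241,0],[0.0481,-0.0266,0],[0.0525,-0.029,0]]' --rot '[[0,0,0],[0,0,0],[0,0,0],[0,0,0],[0,0,0],[0,0,0],[0,0,0],[0,0,0],[0,0,0],[0,0,0],[0,0,0],[0,0,0]]' --hand '[-1,-1,-1,-1,-1,-1,-1,-1,-1,-1,-1,-1]'

```text
time_s: 3.4
tcp_pos: [0.3301, 0.3243, 0.0113]
ee_rot: [-3.141, -0.0, 2.638]
ft_force: [-0.6, -0.2, -0.2]
gripper_width: -0.0002
grip_force: 0.4
```

```bash
python3 - <<'E'
from workcell import viewer, telemetry
import cv2, numpy as np
print(telemetry.get_obs()['ft_force'])
a=viewer.camera("top")[205:335,200:330]; b=viewer.camera("scene")[130:260,165:295]
cv2.imwrite("pics/m2.png",cv2.resize(np.hstack([a,b]),None,fx=3,fy=3,interpolation=cv2.INTER_CUBIC))
E
```

```text
[-0.59733718 -0.17340831 -0.16257992]
```

View pics/m2.png

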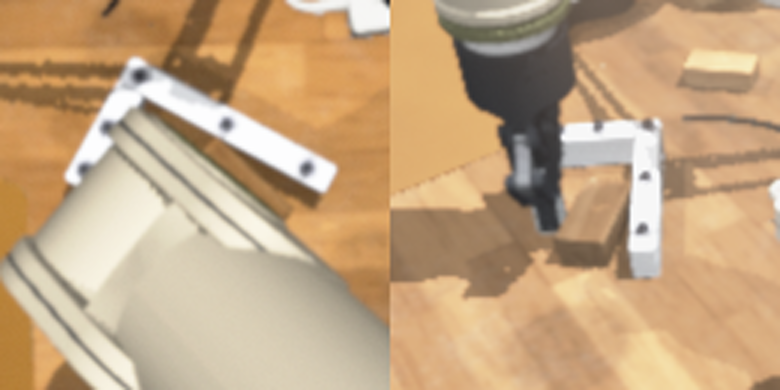

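The block has turned nearly parallel to the rail, with a small gap left at its -y end (scene half, around (625,250)). I'll carry on slowly until the force shows contact.

Request:
step_arm --translation '[[0.0018,-0.001,0],[0.0035,-0.0019,0],[0.0052,-0.0029,0],[0.007,-0.0039,0],[0.0079,-0.0044,0],[0.0088,-0.0048,0],[0.0096,-0.0053,0],[0.0105,-0.0058,0],[0.0105,-0.0058,0]]' --rot '[[0,0,0],[0,0,0],[0,0,0],[0,0,0],[0,0,0],[0,0,0],[0,0,0],[0,0,0],[0,0,0]]' --hand '[-1,-1,-1,-1,-1,-1,-1,-1,-1]'

```text
time_s: 4.62
tcp_pos: [0.3406, 0.3187, 0.0114]
ee_rot: [3.141, 0.0, 2.638]
ft_force: [-0.2, -0.1, -0.2]
gripper_width: 0.0003
grip_force: 0.0
```

Request:
step_arm --translation '[[0.0009,-0.0005,0],[0.0018,-0.001,0],[0.0026,-0.0014,0],[0.0035,-0.0019,0],[0.0035,-0.0019,0]]' --rot '[[0,0,0],[0,0,0],[0,0,0],[0,0,0],[0,0,0]]' --hand '[-1,-1,-1,-1,-1]'

```text
time_s: 5.25
tcp_pos: [0.3409, 0.3186, 0.0114]
ee_rot: [-3.141, -0.004, 2.641]
ft_force: [-14.3, 6.1, 6.6]
gripper_width: -0.0003
grip_force: 8.0
```

About 15 N square to the rail, so the long side is seated. Now back off, lift over, and come down at the block's free end.

Request:
step_arm --translation '[[-0.006,0.0033,0],[-0.0228,0.0126,0],[-0.0228,0.0126,0.03],[-0.0228,0.0126,0.06],[-0.02,-0.014,0.06],[-0.015,-0.042,0.06],[-0.011,-0.068,0.06],[-0.011,-0.068,0.06],[-0.011,-0.068,0.03],[-0.011,-0.068,0.005],[-0.011,-0.068,0],[-0.011,-0.068,0]]' --rot '[[0,0,0],[0,0,0],[0,0,0],[0,0,0],[0,0,0],[0,0,0],[0,0,0],[0,0,0],[0,0,0],[0,0,0],[0,0,0],[0,0,0]]' --hand '[-1,-1,-1,-1,-1,-1,-1,-1,-1,-1,-1,-1]'

```text
time_s: 6.75
tcp_pos: [0.3331, 0.2493, 0.0116]
ee_rot: [3.142, 0.0, 2.638]
ft_force: [0.3, 0.5, 0.3]
gripper_width: 0.0001
grip_force: 0.0
```

```bash
python3 - <<'E'
from workcell import viewer, telemetry
import cv2, numpy as np
print(telemetry.get_obs()['ft_force'])
a=viewer.camera("top")[205:335,200:330]; b=viewer.camera("scene")[130:260,165:295]
cv2.imwrite("pics/m3.png",cv2.resize(np.hstack([a,b]),None,fx=3,fy=3,interpolation=cv2.INTER_CUBIC))
E
```

```text
[0.28217486 0.51172708 0.28554176]
```

View pics/m3.png

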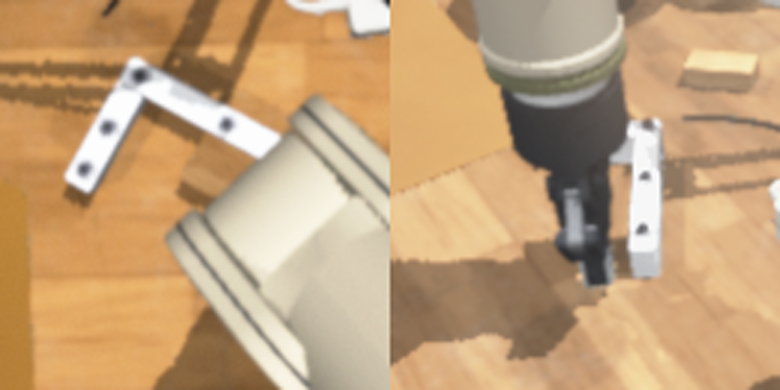

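The fingers stand beyond the block's free end (tip near (597,280) in the scene half), clear of the rail, and the top view shows the block flat along it. Now I'll push along the rail towards the stop.

Request:
step_arm --translation '[[0.0022,0.0039,0],[0.0043,0.0079,0],[0.0065,0.0118,0],[0.0087,0.0157,0],[0.0109,0.0197,0],[0.013,0.0236,0],[0.0152,0.0276,0],[0.0174,0.0315,0],[0.0196,0.0354,0],[0.0217,0.0394,0],[0.0239,0.0433,0],[0.0251,0.0455,0]]' --rot '[[0,0,0],[0,0,0],[0,0,0],[0,0,0],[0,0,0],[0,0,0],[0,0,0],[0,0,0],[0,0,0],[0,0,0],[0,0,0],[0,0,0]]' --hand '[-1,-1,-1,-1,-1,-1,-1,-1,-1,-1,-1,-1]'

```text
time_s: 8.35
tcp_pos: [0.3582, 0.2946, 0.0113]
ee_rot: [3.142, -0.0, 2.638]
ft_force: [-0.4, -0.6, 1.3]
gripper_width: -0.0001
grip_force: 0.4
```

Request:
step_arm --translation '[[0.001,0.0018,0],[0.0019,0.0035,0],[0.0029,0.0052,0],[0.0034,0.0061,0],[0.0039,0.007,0],[0.0043,0.0079,0],[0.0043,0.0079,0]]' --rot '[[0,0,0],[0,0,0],[0,0,0],[0,0,0],[0,0,0],[0,0,0],[0,0,0]]' --hand '[-1,-1,-1,-1,-1,-1,-1]'

```text
time_s: 9.22
tcp_pos: [0.3624, 0.3024, 0.0114]
ee_rot: [3.141, 0.0, 2.638]
ft_force: [-0.4, -0.7, 0.6]
gripper_width: 0.0001
grip_force: 0.0
```

Request:
step_arm --translation '[[0.0005,0.0009,0],[0.001,0.0018,0],[0.0014,0.0026,0],[0.0019,0.0035,0],[0.0024,0.0044,0],[0.0024,0.0044,0]]' --rot '[[0,0,0],[0,0,0],[0,0,0],[0,0,0],[0,0,0],[0,0,0]]' --hand '[-1,-1,-1,-1,-1,-1]'

```text
time_s: 9.98
tcp_pos: [0.3649, 0.3068, 0.0114]
ee_rot: [3.141, 0.0, 2.638]
ft_force: [0.3, -0.1, 0.3]
gripper_width: -0.0001
grip_force: 0.0
```

Request:
step_arm --translation '[[0.0005,0.0009,0],[0.001,0.0018,0],[0.0014,0.0026,0],[0.0019,0.0035,0],[0.0019,0.0035,0]]' --rot '[[0,0,0],[0,0,0],[0,0,0],[0,0,0],[0,0,0]]' --hand '[-1,-1,-1,-1,-1]'

```text
time_s: 10.6
tcp_pos: [0.365, 0.3072, 0.0107]
ee_rot: [-3.135, -0.001, 2.637]
ft_force: [-8.7, -13.4, 12.6]
gripper_width: 0.0006
grip_force: 8.0
```

The force rose to 16 N along the rail, so the end is on the stop. I'll back off, go over to the long side at mid-length, and press it flat once more.

Request:
step_arm --translation '[[-0.003,-0.0055,0],[-0.009,-0.016,0],[-0.009,-0.016,0.03],[-0.009,-0.016,0.06],[-0.018,0.02,0.06],[-0.0225,0.06,0.06],[-0.0225,0.06,0.06],[-0.0225,0.06,0.03],[-0.0225,0.06,0.005],[-0.0225,0.06,0],[-0.0225,0.06,0]]' --rot '[[0,0,0],[0,0,0],[0,0,0],[0,0,0],[0,0,0],[0,0,0],[0,0,0],[0,0,0],[0,0,0],[0,0,0],[0,0,0]]' --hand '[-1,-1,-1,-1,-1,-1,-1,-1,-1,-1,-1]'

```text
time_s: 11.98
tcp_pos: [0.3444, 0.3697, 0.0117]
ee_rot: [3.142, 0.0, 2.637]
ft_force: [0.6, 0.3, 0.5]
gripper_width: -0.0
grip_force: 0.0
```

Request:
step_arm --translation '[[0.0044,-0.0024,0],[0.0088,-0.0048,0],[0.0131,-0.0072,0],[0.0157,-0.0087,0],[0.0175,-0.0097,0],[0.0192,-0.0106,0],[0.021,-0.0116,0],[0.0219,-0.0121,0],[0.0219,-0.0121,0]]' --rot '[[0,0,0],[0,0,0],[0,0,0],[0,0,0],[0,0,0],[0,0,0],[0,0,0],[0,0,0],[0,0,0]]' --hand '[-1,-1,-1,-1,-1,-1,-1,-1,-1]'

```text
time_s: 13.1
tcp_pos: [0.364, 0.3594, 0.0113]
ee_rot: [-3.141, -0.003, 2.64]
ft_force: [-8.5, 3.9, 2.3]
gripper_width: -0.0003
grip_force: 4.6
```

Contact is at the same depth as before, with 9 N. Back off, clear the view and check.

Request:
step_arm --translation '[[-0.004,0.0022,0],[-0.022,0.012,0],[-0.03,0.016,0.03],[-0.03,0.016,0.08],[-0.035,0.05,0.12],[-0.045,0.1,0.16],[-0.06,0.15,0.2],[-0.08,0.195,0.21],[-0.08,0.195,0.21]]' --rot '[[0,0,0],[0,0,0],[0,0,0],[0,0,0],[0,0,0],[0,0,0],[0,0,0],[0,0,0],[0,0,0]]' --hand '[-1,-1,-1,-1,-1,-1,-1,-1,-1]'

```text
time_s: 14.22
tcp_pos: [0.2827, 0.5569, 0.2219]
ee_rot: [3.14, -0.002, 2.644]
ft_force: [-0.7, -0.7, -1.1]
gripper_width: -0.0
grip_force: 0.0
```

```bash
python3 - <<'E'
from workcell import viewer, telemetry
import cv2, numpy as np
print(telemetry.get_obs()['ft_force'])
a=viewer.camera("top")[220:285,215:315]; b=viewer.camera("scene")[160:225,200:265]
f=lambda i,s:cv2.resize(i,None,fx=s,fy=s,interpolation=cv2.INTER_CUBIC)
cv2.imwrite("pics/m4.png",f(np.hstack([a,b]),4.8))
E
```

```text
[-0.6682021  -0.71133236 -1.11733837]
```

View pics/m4.png

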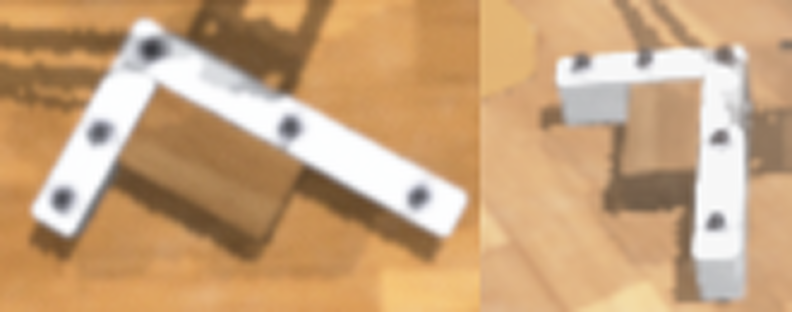

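The top view shows the block's far side flush along the rail (from (155,85) to (300,165)) and its end against the stop ((150,90) to (118,165)). In the scene view it fills the corner. The side press could have opened a hair at the stop, so I'll add one light end push.

Request:
step_arm --translation '[[0.01,-0.045,-0.02],[0.02,-0.09,-0.04],[0.03,-0.135,-0.06],[0.045,-0.18,-0.08],[0.06,-0.225,-0.1],[0.065,-0.274,-0.12],[0.065,-0.274,-0.14],[0.065,-0.274,-0.17],[0.065,-0.274,-0.2],[0.065,-0.274,-0.21],[0.065,-0.274,-0.21]]' --rot '[[0,0,0],[0,0,0],[0,0,0],[0,0,0],[0,0,0],[0,0,0],[0,0,0],[0,0,0],[0,0,0],[0,0,0],[0,0,0]]' --hand '[-1,-1,-1,-1,-1,-1,-1,-1,-1,-1,-1]'

```text
time_s: 15.7
tcp_pos: [0.3511, 0.2782, 0.0113]
ee_rot: [-3.141, -0.0, 2.637]
ft_force: [0.4, -0.1, -0.1]
gripper_width: -0.0001
grip_force: 0.0
```

Request:
step_arm --translation '[[0.0024,0.0044,0],[0.0048,0.0088,0],[0.0072,0.0131,0],[0.0097,0.0175,0],[0.0121,0.0219,0],[0.0135,0.0245,0],[0.0145,0.0262,0],[0.0155,0.028,0],[0.0164,0.0297,0],[0.0164,0.0297,0]]' --rot '[[0,0,0],[0,0,0],[0,0,0],[0,0,0],[0,0,0],[0,0,0],[0,0,0],[0,0,0],[0,0,0],[0,0,0]]' --hand '[-1,-1,-1,-1,-1,-1,-1,-1,-1,-1]'

```text
time_s: 16.95
tcp_pos: [0.3662, 0.3065, 0.0108]
ee_rot: [-3.137, -0.001, 2.637]
ft_force: [-5.5, -9.3, 8.5]
gripper_width: -0.0005
grip_force: 5.4
```

Contact came at exactly the same place as before, so the end was already seated. Withdraw.

Request:
step_arm --translation '[[-0.003,-0.0055,0],[-0.012,-0.022,0],[-0.015,-0.027,0.04],[-0.015,-0.027,0.09],[-0.02,0.0,0.13],[-0.03,0.05,0.17],[-0.045,0.1,0.2],[-0.06,0.15,0.21],[-0.075,0.2,0.21],[-0.08,0.24,0.21],[-0.08,0.24,0.21]]' --rot '[[0,0,0],[0,0,0],[0,0,0],[0,0,0],[0,0,0],[0,0,0],[0,0,0],[0,0,0],[0,0,0],[0,0,0],[0,0,0]]' --hand '[-1,-1,-1,-1,-1,-1,-1,-1,-1,-1,-1]'

```text
time_s: 18.32
tcp_pos: [0.2854, 0.5512, 0.2203]
ee_rot: [-3.141, -0.001, 2.642]
ft_force: [-0.0, -0.4, -0.7]
gripper_width: -0.0
grip_force: 0.0
```

```bash
python3 - <<'E'
from workcell import viewer
import cv2, numpy as np
a=viewer.camera("top")[220:285,215:315]; b=viewer.camera("scene")[160:225,200:265]
cv2.imwrite("pics/m5.png",cv2.resize(np.hstack([a,b]),None,fx=4.8,fy=4.8,interpolation=cv2.INTER_CUBIC))
E
```

```text
(no output)
```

View pics/m5.png

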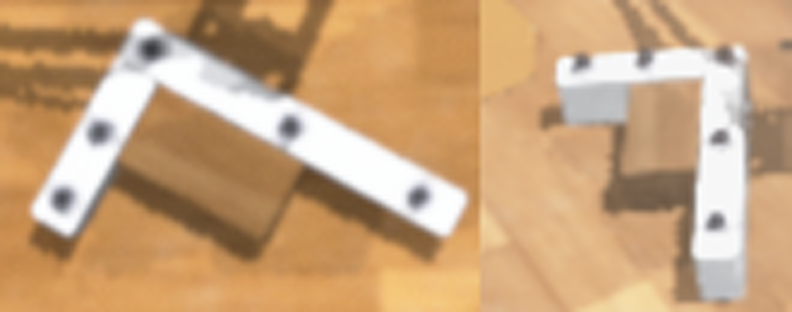

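The picture matches the last one: the block is flush with the rail up to (300,165) and with the stop at (118,165), and the hand is clear.

```bash
python3 -c "
from workcell import workorder
print(workorder.job_done())"
```

```text
the job is handed in; nothing more can be done
None
```

I pushed the sanding block into the fence corner, long side flat on the rail and end against the stop with no gap visible in either camera view; the hand is clear, and the job was handed in at about 18 s.

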